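Hold open the gate of a stock crate

ROBOT

A 6-joint arm with a two-finger parallel gripper is mounted at the origin on the work surface. World frame = base frame: x ahead of the robot, y to its left, z up, the work surface at z = 0. Lengths are in m, angles in rad, forces in N, time in s.
With the tool pointing down it reaches from about 0.4 to 0.825 m from the base axis. Payload 7 kg.
Tool frame: the origin (TCP) lies on the mounting face of the last link; the fingertips stand arm.tcp_to_tips ahead of it and the grasp point (between the pads) lies 159 mm ahead of it (arm.tcp_to_tips is the distance from the TCP to the fingertips, in m); z points along the fingers, y is the direction in which the jaws open and shut (so a half turn about z gives the same grasp; the last joint's range is limited). The gripper opens to 88 mm and grips with 3 to 60 N. Pads are 19 mm wide; open, the fingers measure 130 mm over their backs; the gripper's body (78 mm by 193 mm) begins 47 mm behind the grasp point.
Start: joints at [1.487, 0.359, 0.012, 0, -1.224, -0.288], TCP at [0.245, 0.629, 0.405] pointing down, gripper open.
Joint ranges: [-3.07, 3.07], [-1.43, 2.12], [-1.02, 1.25], [-3.03, 1.67], [-3.05, -0], [-3.03, 3.03]. Speed limits (rad/s): [2.39, 2.39, 3.01, 3.14, 3.14, 3.14].

INTERFACE

Orientations are given as [roll, pitch, yaw] about the fixed x, y, z axes, in that order (R = Rz(yaw) Ry(pitch) Rx(roll)).
In Python, from station import arm, cams, job_done, finder gives the robot as it stands.
- The arm moves only by the tool play_rows, never from a script. Its argument "targets" is a list that holds one entry, the list of rows, each a list of 4 numbers: the shift along the tool's x, y, z in m, then the turn about the tool's z in degrees. A call has 1 to 5 rows; each row is the pose to reach, as a shift and turn from the pose commanded when the call began, along the tool's axes at that moment; what a row does not reach only later rows make up. A row lasts 1/8 s, in which the tool goes at most 62.5 mm and 10.7 degrees, less where a joint would pass 70% of its speed; a pose out of reach is approached as far as the arm can. A call with a gripper value outside its range is refused whole. "grip" is the closure in counts, from 0 (fully open) to 255 (shut), set as the call begins (left out, the last holds). The fingers move at their own pace and stop on an object; "newtons" is the grip in N (left out, the last holds). Time passes only in rows, so rows that repeat a pose let the fingers close. It gives the time, the measured TCP pose, the force and the opening at its end, in the units of the state.
- arm.get_state(): the state, without advancing time (a new reading comes with each control period).
- cams.grab_frame(name): name is "side" or "top"; returns (picture, depth): 420x560x3 uint8, red, green, blue; 420x560 float32, m along the optical axis (not along the pixel's ray), 0 where there is no reading.
- cams.camera_params(name): a dict with "intrinsics" (3x3 intrinsics, pixels), "D" ([k1, k2, p1, p2, k3] as OpenCV has them; the pictures are not rectified), "position" and "attitude" of the camera in the world. Camera axes: x right, y down, z forward; pixel columns grow to the right and rows downward; lengths in m; the calibration is good to about 2 mm. A picture is of the moment at which its call begins. camera_params takes no time and is no camera call.
- job_done(): hands the job in, once; it reports no verdict.
Trained networks look in the newest picture that a camera, given by its name, has taken for a name from the list of things; names that differ only in an ending like _2 or _b are one class to them, and where a whole thing is asked for, a point or a joint stands for the part that bears it (a point fixed in the world has none). Each returns a list of dicts, best first, with "score" (0 to 1); they miss things now and then, are a little off and sometimes report something else, mostly with a low value. They report only what shows in the picture. A call takes as long as a camera call.
- finder.find_in(camera, query): "xyz" ([x, y, z] in m, in world coordinates, good to about 4 mm: the middle of the surface that is visible of it).
- finder.masks_of(camera, query): "mask" (420x560 bool, what is visible of it).
The state is a dict: "t": time; "q": joint angles; "qd": joint speeds; "joint_efforts": joint torques, N m; "eef_pos": TCP position; "ee_rot": TCP orientation; "force": force on the tool from outside, world axes, zero at the start; "moment": the same for the moment, N m; "width": finger opening in m.
Only numpy, scipy, OpenCV 4.12 (cv2) and the standard library are available. Lean on these libraries where they do the work, as an engineer would, in place of code of your own. Each camera call takes 0.05 s, during which the arm holds its last target. There are 200 camera calls.

TASK

Open the stock crate's spring gate so that stock can be taken out: press the plunger on the header rail right down to its stop to unlock the catches, then squeeze the narrow catch fully together, and after it the broad catch. Then pull the gate by its upright post out past its detent and finish while still gripping the post, holding the gate wide open near its stop, as it closes by itself when let go. Leave the loose stock and tools around and inside the crate where they are.

Things in the scene. Friction and masses are not known exactly. Their poses are not given: they have to be found in the camera images.
- crate: wooden stock crate fixed on the table, 320 mm wide, with an aluminium header rail across its front top, 44 mm deep (x), 340 mm long, its top 120 mm above the table. Origin on the table under the middle of the rail; x points from the front into the crate, y along the rail to the hinge side, z up. The gate hangs in front of the rail, on the -x side, towards the robot
- plunger_top (a point): centre of the top face of the spring plunger's black head (diameter 32 mm, 9 mm thick), in the middle of the rail, 165 mm above the table when up; moves down with it
- plunger (a joint): how far the plunger is down (m): 0 up, 0.012 at its stop. Takes about 6 N to start and 10 N at the stop; springs back when let go. Pressed right down it sinks the two lock pegs between the catch pads, which stay down
- narrow_squeeze (a point): centre of the squeezed narrow catch (two steel pads 14 mm wide along x, 8 mm thick), 28 mm above the rail top, 12 mm below the pad tops; fixed. At the crate's y = +95 or -105 mm: the catches may be swapped. Squeeze along y: fixed pad's outer face at y = -11 mm from here, sliding pad's at +25 mm, at +11 mm when squeezed (36 mm over both at rest, then 22 mm). Axes as the crate's
- narrow_catch (a joint): travel of the narrow catch's sliding pad towards its fixed pad (m): 0 locked, 0.014 at its stop; needs about 5 N and stays where it is left. Cannot move before the plunger has been pressed right down. Both catches must be squeezed to free the gate
- broad_squeeze (a point): centre of the squeezed broad catch (two steel pads 36 mm wide along x, 8 mm thick), 28 mm above the rail top, 12 mm below the pad tops; fixed. At the crate's y = +95 or -105 mm: the catches may be swapped. Squeeze along y: fixed pad's outer face at y = -11 mm from here, sliding pad's at +25 mm, at +11 mm when squeezed (36 mm over both at rest, then 22 mm). Axes as the crate's
- broad_catch (a joint): travel of the broad catch's sliding pad towards its fixed pad (m): 0 locked, 0.014 at its stop; needs about 5 N and stays where it is left. Cannot move before the plunger has been pressed right down. Both catches must be squeezed to free the gate
- gate_hinge (a point): point on the gate's vertical hinge axis, at the crate's (x, y) = (-31, +145) mm, 130 mm above the table; does not move
- gate (a joint): angle of the gate (rad): 0 shut, growing as its free (-y) end swings out to the crate's -x, clockwise from above; stop at 1.35. It is 274 mm from hinge to free end, 14 mm thick, top 94 mm above the table. Detent from 0.25 to 0.85, stiffest near 0.3; a spring pulls the gate shut from every angle, so it must be held. Up to about 11 N at the post
- pull_post: the gate's pull post, an upright steel rod, diameter 18 mm (22 mm in its top 4 mm), free from 95 to 150 mm above the table, on a bracket in front of the gate. Origin on its axis, 4 mm below its top. Gate shut: at the crate's (x, y) = (-71, +45) mm, (-40, -100) mm from the hinge axis; it goes round the hinge with the gate
- post_grip (a point): point on the pull post's axis to grip, 130 mm above the table, 20 mm below the post's top; moves with the gate
- tin: bystander, loose, to be left alone: a capped steel can, diameter 66 mm, 85 mm tall; origin at the centre of its underside
- flange: bystander, loose, to be left alone: a flat dark steel ring, outer diameter 90 mm, 14 mm thick; origin at the centre of its underside
- pipe_stub: bystander, loose, to be left alone: an upright grey pipe end, diameter 50 mm, 80 mm tall; origin at the centre of its underside
- carton: bystander, loose, to be left alone: a small cardboard box 90 x 70 x 60 mm; origin at the centre of its underside
- wrench: bystander, loose, to be left alone: a steel spanner 170 mm long, lying flat; origin at the centre of its underside
- coupling: bystander, loose, to be left alone: a white pipe sleeve, diameter 44 mm, 45 mm tall, standing on the crate's floor; origin at the centre of its underside
- flange_small: bystander, loose, to be left alone: a steel ring, outer diameter 70 mm, 12 mm thick, lying on the crate's floor; origin at the centre of its underside

How it is judged:
By the outcome, as a careful person would: the job done as asked, in the order asked, and still so for the second after the job is handed in, while the arm keeps its last pose, push and grip.
It also fails if it takes over 53 s, if anything falls off the work surface, if the arm or the gripper's body presses on something with over 40 N, if the wrist force passes 120 N, or if a joint passes its speed limit or range.

## Working session

There is one attempt and no reset: what is moved stays moved. The work goes in short steps, Python scripts to look and compute and a tool call to move; the robot and the scene stay as the last step left them, time stands still between calls to the robot, and variables do not carry over. Pictures are saved under pics/ and viewed, about 8 in all and at most 12, crops included, and the job is handed in when it is done.

Besides the shell and the picture viewer there is one more tool, called after ">>>" in YAML: its name, and indented under it one key for each argument. play_rows: Moves the arm, as the interface text tells. Its arguments: {"type":"object","properties":{"targets":{"type":"array","items":{"type":"array","items":{"type":"array","items":{"type":"number"}}}},"grip":{"type":"number"},"newtons":{"type":"number"}},"required":["targets"]}

```bash
ls; mkdir -p pics
cat > h.py <<'E'
import numpy as np, cv2
from station import arm, cams, job_done, finder
from scipy.spatial.transform import Rotation as Ro
def cloud(n,d):
    p=cams.camera_params(n);K=np.array(p["intrinsics"]);D=np.array(p["D"])
    A=np.array(p["attitude"])
    R=A if A.shape==(3,3) else Ro.from_euler('xyz',A).as_matrix()
    h,w=d.shape;u,v=np.meshgrid(np.arange(w),np.arange(h))
    q=cv2.undistortPoints(np.stack([u,v],-1).reshape(-1,1,2).astype(float),K,D).reshape(h,w,2)
    P=np.dstack([q[...,0]*d,q[...,1]*d,d])@R.T+np.array(p["position"])
    P[d==0]=np.nan
    return P
E
python3 - <<'E'
from h import *
print(arm.get_state(), arm.tcp_to_tips)
for n in("top","side"):
    p=cams.camera_params(n);print(p)
    im,d=cams.grab_frame(n);np.savez(n+"0.npz",im=im,d=d)
    cv2.imwrite(f"pics/{n}0.png",cv2.cvtColor(im,cv2.COLOR_RGB2BGR))
    for q in("crate","plunger_top","narrow_catch","broad_catch","pull_post","post_grip","gate"):
        print(n,q,[(np.round(x["xyz"],4).tolist(),round(x["score"],2)) for x in finder.find_in(n,q)[:3]])
print(arm.get_state()["t"])
E
```

```text
pics
{'t': 0.0, 'q': array([ 1.48709560e+00,  3.59383826e-01,  1.10423262e-02, -3.58459219e-04,
       -1.22406985e+00, -2.88087298e-01]), 'qd': array([ 1.70121087e-04,  1.95428122e-03, -1.99488957e-03,  6.21697978e-04,
       -4.58439847e-04,  8.60103733e-05]), 'joint_efforts': array([-2.05123561e-04, -5.82707798e+01,  2.93053526e+01,  6.99675679e+00,
        6.88621847e-03, -1.91535955e-04]), 'eef_pos': array([0.24515177, 0.62869663, 0.40371572]), 'ee_rot': array([ 3.13994844e+00, -1.35817715e-04, -3.71910000e-01]), 'force': array([ 0.74419473, -0.22473854,  0.56560693]), 'moment': array([ 0.01869523, -0.01555114,  0.02587752]), 'width': 0.08782646255669381} 0.1781
{'intrinsics': array([[458.53762456,   0.        , 275.47207293],
       [  0.        , 458.53762456, 213.95448403],
       [  0.        ,   0.        ,   1.        ]]), 'D': array([-0.09466786,  0.        ,  0.        ,  0.        ,  0.        ]), 'position': array([0.38385545, 0.00862778, 1.2497789 ]), 'attitude': array([-2.98011920e+00, -2.67538202e-03, -1.58942439e+00])}
top crate [([0.6703, -0.0175, 0.0387], 0.93)]

[... 522 characters left out ...]
 [  0.        ,   0.        ,   1.        ]]), 'D': array([-0.09585067,  0.        ,  0.        ,  0.        ,  0.        ]), 'position': array([0.45653484, 1.05458548, 0.76728478]), 'attitude': array([-2.11549261, -0.00474589, -3.01364173])}
side crate [([0.6502, 0.0048, 0.056], 0.96)]
side plunger_top [([0.5751, -0.0302, 0.1636], 0.62), ([0.6681, -0.0773, 0.0215], 0.3)]
side narrow_catch [([0.601, -0.1241, 0.1408], 0.68), ([0.6662, -0.0782, 0.0214], 0.62), ([0.5387, 0.0714, 0.1377], 0.55)]
side broad_catch [([0.5399, 0.0698, 0.1371], 0.35)]
side pull_post [([0.4943, -0.0084, 0.1233], 0.64)]
side post_grip [([0.5007, -0.0081, 0.1245], 0.46)]
side gate [([0.5019, -0.0119, 0.1034], 0.68)]
0.8
```

View pics/top0.png

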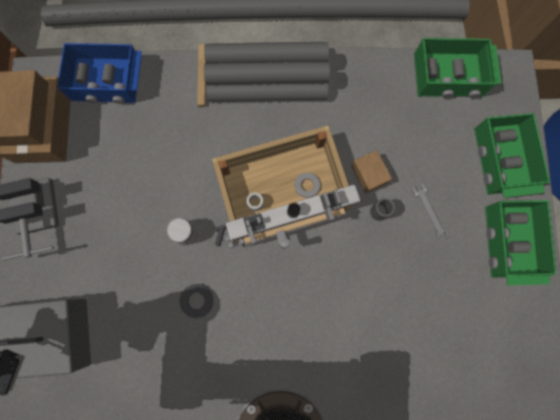

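View pics/side0.png

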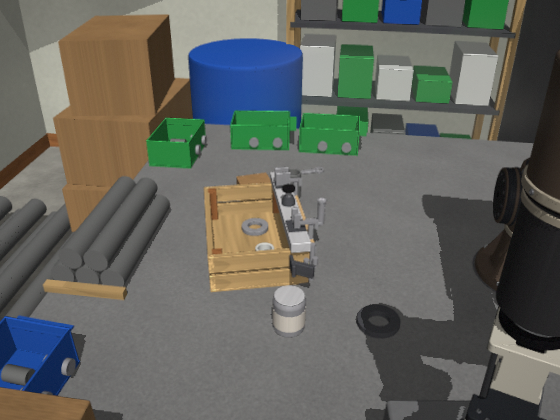

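Run:
```python
from h import *
im={};
for n in("top","side"):
    f=np.load(n+"0.npz");P=cloud(n,f["d"]);im=f["im"]
    z=P[...,2];X=P[...,0];Y=P[...,1]
    reg=(X>.42)&(X<.68)&(Y>-.3)&(Y<.25)
    m=reg&(abs(z-.12)<.004)
    # largest component
    c,l,s,_=cv2.connectedComponentsWithStats(m.astype(np.uint8))
    pts=[P[...,:2][m]]
    r=cv2.minAreaRect(pts[0].astype(np.float32)*1000);print(n,"rail all",m.sum(),r,"medz",np.median(z[m]))
    m2=reg&(z>.128)&(z<.2)
    c,l,s,_=cv2.connectedComponentsWithStats(m2.astype(np.uint8))
    for i in range(1,c):
        if s[i,4]>15:
            k=l==i;print(n,s[i],np.round(P[k].mean(0),4),"z",np.round(np.percentile(z[k],[5,50,95]),4), "x",np.round(np.percentile(X[k],[2,98]),4),"y",np.round(np.percentile(Y[k],[2,98]),4),im[k].mean(0).astype(int))
            t=k&(z>np.percentile(z[k],95)-.004);print("   top",t.sum(),np.round(P[t].mean(0),4),np.round([cv2.minAreaRect(P[...,:2][t].astype(np.float32)*1000)[j] for j in(0,1)],1).tolist())
```

```text
top rail all 1664 ((562.9515380859375, -44.75648498535156), (68.8818359375, 339.70147705078125), 15.819331169128418) medz 0.1205907051969829
top [333 189   9  16  79] [ 0.6027 -0.1481  0.1525] z [0.1312 0.1584 0.1631] x [0.5873 0.6189] y [-0.1549 -0.1417] [104 102 100]
   top 35 [ 0.6035 -0.1496  0.1613] [[603.6, -149.2], [33.3, 7.7]]
top [322 192  12  28 135] [ 0.5836 -0.1254  0.1474] z [0.1309 0.1432 0.1616] x [0.5521 0.612 ] y [-0.1373 -0.1146] [109 106 104]
   top 46 [ 0.5971 -0.1222  0.1602] [[597.0, -122.3], [34.2, 7.8]]
top [287 202  14  16 164] [ 0.5725 -0.0407  0.1599] z [0.1302 0.1649 0.1687] x [0.5597 0.5889] y [-0.0557 -0.0265] [51 48 46]
   top 89 [ 0.574  -0.0415  0.1666] [[574.4, -41.2], [29.6, 27.9]]
top [257 216   5   8  25] [0.5491 0.0429 0.1554] z [0.1328 0.1595 0.1635] x [0.5439 0.5572] y [0.039 0.047] [99 97 97]
   top 13 [0.5502 0.0429 0.1609] [[550.7, 43.4], [7.2, 12.7]]
top [246 220  10  23  94] [0.524  0.0641 0.1431] z [0.13   0.1407 0.1608] x [0.4984 0.5477] y [0.0552 0.0734] [111 108 107]
   top 18 [0.5424 0.0702 0.1597] [[542.1, 70.0], [7.4, 11.9]]
top [28
[... 214 characters left out ...]
590942382812, -47.06816101074219), (101.4107437133789, 341.87310791015625), 15.72905158996582) medz 0.122145888748662
side [274 166  28  39 562] [ 0.5844 -0.09    0.1492] z [0.1307 0.1481 0.1684] x [0.5544 0.6199] y [-0.1502 -0.0251] [ 99  99 101]
   top 85 [ 0.5749 -0.045   0.1676] [[587.0, -84.2], [31.0, 127.3]]
side [317 197   9  13  99] [ 0.4932 -0.0132  0.1444] z [0.1298 0.1459 0.1544] x [0.4839 0.5021] y [-0.0256 -0.0065] [127 126 127]
   top 40 [ 0.4933 -0.0158  0.1528] [[493.1, -16.9], [18.6, 21.7]]
side [289 207  29  22 277] [0.5323 0.0631 0.1444] z [0.13   0.1424 0.1623] x [0.4968 0.5563] y [0.0425 0.076 ] [127 126 127]
   top 39 [0.5451 0.059  0.1617] [[544.7, 58.3], [14.3, 36.4]]
```

Top picture: the rail runs from (228,228) to (358,195), plunger at (294,210), post at (283,240), narrow catch at about (252,222) and broad catch at about (332,200). Tin is at (179,231), flange at (197,301), pipe stub at (384,208). In the side picture the post is at (321,210) and a dark hinge block at (302,268).

The pads, plunger and post all fit a crate origin of (0.5739, -0.0415) and a yaw of 15.65°. Pad spacing measures 199.9 mm against 200, and the post agrees within 1 mm. The narrow catch is at y = +95.

>>> play_rows:
  targets:
    - [[0.044,0.0405,0,0],[0.088,0.081,0,0],[0.132,0.1215,0,0],[0.176,0.162,0,0],[0.22,0.202,0,0]]
  grip: 255
  newtons: 40

```text
t: 1.42
eef_pos: [0.3773, 0.3589, 0.405]
ee_rot: [-3.141, -0.0, -0.371]
force: [1.4, 1.1, -0.1]
width: 0.0434
```

>>> play_rows:
  targets:
    - [[0.044,0.0405,0,0],[0.088,0.081,0,0],[0.132,0.1215,0,0],[0.176,0.162,0,0],[0.22,0.202,0,0]]

```text
t: 2.05
eef_pos: [0.5089, 0.0908, 0.4052]
ee_rot: [-3.141, -0.001, -0.371]
force: [1.3, 0.5, -0.2]
width: 0.001
```

>>> play_rows:
  targets:
    - [[0.04,0.036,0,-10],[0.075,0.07,0,-20],[0.1,0.092,0.01,-30],[0.11,0.101,0.02,-37],[0.11,0.101,0.02,-37]]

```text
t: 2.68
eef_pos: [0.5742, -0.0424, 0.3837]
ee_rot: [-3.141, 0.002, 0.272]
force: [-0.4, 0.6, 0.1]
width: 0.0008
```

>>> play_rows:
  targets:
    - [[0,0.001,0.02,0],[0,0.001,0.035,0],[0,0.001,0.042,0],[0,0.001,0.047,0],[0,0.001,0.05,0]]

```text
t: 3.3
eef_pos: [0.5741, -0.0421, 0.3354]
ee_rot: [-3.142, 0.0, 0.274]
force: [-4.2, 2.1, 8.2]
width: 0.0004
```

>>> play_rows:
  targets:
    - [[0,0,0.002,0],[0,0,0.003,0],[0,0,0.003,0]]

```text
t: 3.68
eef_pos: [0.5741, -0.0421, 0.3327]
ee_rot: [-3.142, 0.0, 0.274]
force: [-4.4, 1.8, 7.0]
width: 0.0004
```

>>> play_rows:
  targets:
    - [[0,0,0.001,0],[0,0,0.002,0],[0,0,0.002,0]]

```text
t: 4.05
eef_pos: [0.5741, -0.042, 0.3314]
ee_rot: [3.141, -0.0, 0.274]
force: [-7.2, 2.8, 11.4]
width: 0.0009
```

>>> play_rows:
  targets:
    - [[0,0,0.001,0],[0,0,0.002,0],[0,0,0.002,0]]

```text
t: 4.42
eef_pos: [0.5741, -0.0421, 0.3312]
ee_rot: [3.141, -0.002, 0.275]
force: [-12.7, 3.5, 24.4]
width: 0.0002
```

>>> play_rows:
  targets:
    - [[0,0,-0.02,0],[0,0,-0.042,0],[0,-0.045,-0.042,0],[0,-0.0955,-0.042,0],[0,-0.0955,-0.042,0]]
  grip: 0

```text
t: 5.05
eef_pos: [0.5481, 0.0521, 0.3704]
ee_rot: [-3.141, -0.002, 0.277]
force: [0.1, -0.8, 0.5]
width: 0.0444
```

Run:
```python
from h import *
s=arm.get_state();print(s["eef_pos"],s["ee_rot"],s["q"],s["width"],s["force"])
im,d=cams.grab_frame("side")
cv2.imwrite("pics/s1.png",cv2.resize(cv2.cvtColor(im,cv2.COLOR_RGB2BGR)[100:300,180:420],None,fx=3,fy=3))
```

```text
[0.5481115  0.05213112 0.3704447 ] [-3.14118413e+00 -1.70050813e-03  2.77237941e-01] [ 4.50600393e-01  1.80210568e-01 -3.14854810e-01 -1.24065896e-04
 -1.07398547e+00  1.39749326e+00] 0.04440330431934829 [ 0.11253514 -0.76021054  0.54236006]
```

View pics/s1.png

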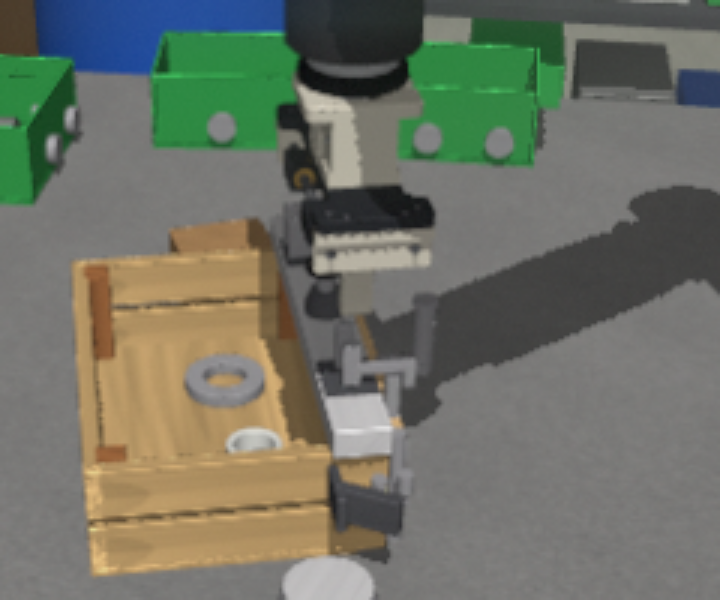

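The picture shows the gripper above the narrow catch pads at about (350,345), with the fingers opening and nothing in the way. I'll let it open, then descend.

>>> play_rows:
  targets:
    - [[0,0,0,0],[0,0,0,0],[0,0,0,0]]

```text
t: 5.48
eef_pos: [0.5488, 0.0488, 0.3695]
ee_rot: [3.142, 0.0, 0.273]
force: [-0.2, -0.4, 1.2]
width: 0.0792
```

>>> play_rows:
  targets:
    - [[0,-0.001,0.02,0],[0,-0.001,0.042,0],[0,-0.001,0.055,0],[0,-0.001,0.0625,0],[0,-0.001,0.0625,0]]

```text
t: 6.1
eef_pos: [0.5484, 0.0504, 0.307]
ee_rot: [3.141, 0.001, 0.274]
force: [-0.1, 0.1, 0.3]
width: 0.0878
```

>>> play_rows:
  targets:
    - [[0,0,0,0],[0,0,0,0],[0,0,0,0],[0,0,0,0],[0,0,0,0]]
  grip: 255
  newtons: 20

```text
t: 6.72
eef_pos: [0.5483, 0.0508, 0.3073]
ee_rot: [-3.141, -0.0, 0.274]
force: [-2.7, 5.3, 2.1]
width: 0.0434
```

>>> play_rows:
  targets:
    - [[0,0,0,0],[0,0,0,0],[0,0,0,0],[0,0,0,0]]

```text
t: 7.22
eef_pos: [0.5485, 0.05, 0.3073]
ee_rot: [3.141, -0.0, 0.274]
force: [2.0, -5.9, -0.6]
width: 0.0214
```

>>> play_rows:
  targets:
    - [[0,0,0,0],[0,0,0,0],[0,0,0,0]]
  newtons: 30

```text
t: 7.6
eef_pos: [0.5485, 0.05, 0.3073]
ee_rot: [3.141, -0.0, 0.274]
force: [2.1, -5.1, 0.6]
width: 0.0215
```

>>> play_rows:
  targets:
    - [[0,0,0,0],[0,0,0,0],[0,0,0,0],[0,0,0,0],[0,0,0,0]]
  grip: 0

```text
t: 8.22
eef_pos: [0.5484, 0.0506, 0.3072]
ee_rot: [-3.142, -0.0, 0.274]
force: [0.4, -0.3, -0.2]
width: 0.0658
```

>>> play_rows:
  targets:
    - [[0,0,-0.03,0],[0,0,-0.065,0],[0,0.06,-0.065,0],[0,0.12,-0.065,0],[0,0.175,-0.065,0]]

```text
t: 8.85
eef_pos: [0.596, -0.1196, 0.3724]
ee_rot: [3.142, -0.001, 0.275]
force: [1.2, 1.2, 0.3]
width: 0.0878
```

>>> play_rows:
  targets:
    - [[0,0.025,0,0],[0,0.025,0,0],[0,0.025,0,0],[0,0.025,0,0]]

```text
t: 9.35
eef_pos: [0.6024, -0.1412, 0.3723]
ee_rot: [-3.142, -0.0, 0.275]
force: [0.2, 0.4, -0.7]
width: 0.0877
```

Run:
```python
from h import *
for n in("side","top"):
    im,d=cams.grab_frame(n)
    P=cloud(n,d);z=P[...,2]
    # points in crate frame near narrow pad tops
    c,s=np.cos(.2732),np.sin(.2732);X=P[...,0]-.5739;Y=P[...,1]+.0415
    cx=c*X+s*Y;cy=-s*X+c*Y
    k=(abs(z-.160)<.006)&(abs(cx)<.015)&(abs(cy-.1)<.04)
    print(n,k.sum(),np.round(np.sort(cy[k])*1000).astype(int).tolist())
    cv2.imwrite(f"pics/{n}2.png",cv2.resize(cv2.cvtColor(im,cv2.COLOR_RGB2BGR)[130:290,200:420],None,fx=3,fy=3,interpolation=2))
```

```text
side 52 [86, 87, 87, 87, 88, 88, 89, 89, 90, 90, 90, 90, 90, 92, 92, 92, 92, 93, 94, 94, 95, 100, 101, 101, 101, 101, 102, 102, 103, 104, 104, 104, 104, 104, 104, 105, 105, 105, 105, 106, 106, 106, 106, 106, 107, 107, 107, 107, 107, 108, 108, 109]
top 0 []
```

View pics/side2.png

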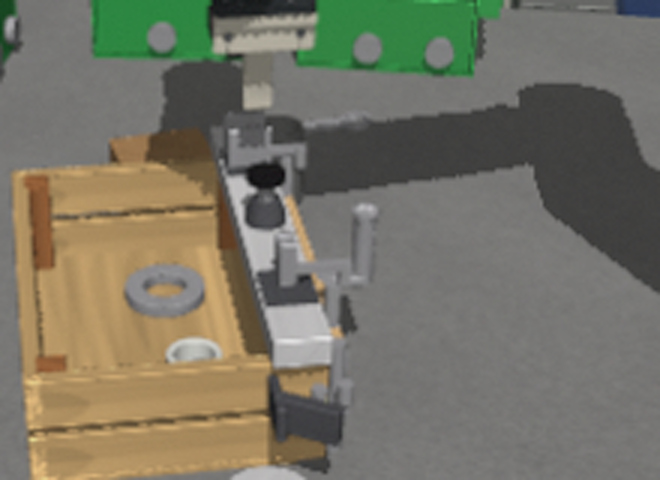

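The narrow catch stays shut: its outer face is at y ≈ 107 mm (106 expected), with the pads together at about (285,260). Next is the broad catch.

>>> play_rows:
  targets:
    - [[0,0.001,0.02,0],[0,0.001,0.042,0],[0,0.001,0.058,0],[0,0.001,0.065,0],[0,0.001,0.065,0]]

```text
t: 10.07
eef_pos: [0.6028, -0.1429, 0.307]
ee_rot: [3.142, 0.001, 0.274]
force: [0.3, -0.4, -0.1]
width: 0.0876
```

>>> play_rows:
  targets:
    - [[0,0,0,0],[0,0,0,0],[0,0,0,0],[0,0,0,0],[0,0,0,0]]
  grip: 255
  newtons: 20

```text
t: 10.7
eef_pos: [0.6026, -0.1426, 0.3073]
ee_rot: [-3.141, -0.0, 0.274]
force: [-1.8, 5.9, 3.5]
width: 0.0434
```

>>> play_rows:
  targets:
    - [[0,0,0,0],[0,0,0,0],[0,0,0,0],[0,0,0,0]]

```text
t: 11.2
eef_pos: [0.6027, -0.1428, 0.3073]
ee_rot: [-3.141, -0.0, 0.274]
force: [-1.0, 4.6, 3.5]
width: 0.0217
```

>>> play_rows:
  targets:
    - [[0,0,0,0],[0,0,0,0],[0,0,0,0]]
  newtons: 30

```text
t: 11.58
eef_pos: [0.6027, -0.1428, 0.3073]
ee_rot: [-3.141, -0.0, 0.274]
force: [-2.4, 5.1, 4.7]
width: 0.0219
```

>>> play_rows:
  targets:
    - [[0,0,0,0],[0,0,0,0],[0,0,0,0],[0,0,0,0],[0,0,0,0]]
  grip: 80

```text
t: 12.2
eef_pos: [0.6027, -0.1431, 0.3071]
ee_rot: [3.142, 0.0, 0.274]
force: [-0.4, 0.4, -0.3]
width: 0.0593
```

>>> play_rows:
  targets:
    - [[0,0,-0.03,0],[0,0,-0.065,0],[-0.025,-0.05,-0.065,0],[-0.05,-0.1,-0.065,0],[-0.0715,-0.15,-0.065,0]]

```text
t: 12.82
eef_pos: [0.4921, -0.0172, 0.3722]
ee_rot: [-3.142, -0.0, 0.273]
force: [-0.0, 1.0, 0.9]
width: 0.0601
```

>>> play_rows:
  targets:
    - [[0,0,0,0],[0,0,0,0],[0,0,0,0]]

```text
t: 13.2
eef_pos: [0.4939, -0.0185, 0.3721]
ee_rot: [3.141, 0.0, 0.273]
force: [0.2, -0.1, -0.3]
width: 0.0605
```

Run:
```python
from h import *
c,s=np.cos(.2732),np.sin(.2732)
for n in("side","top"):
    im,d=cams.grab_frame(n)
    P=cloud(n,d);z=P[...,2]
    X=P[...,0]-.5739;Y=P[...,1]+.0415
    cx=c*X+s*Y;cy=-s*X+c*Y
    for y0 in(.095,-.105):
        k=(abs(z-.160)<.006)&(abs(cx)<.02)&(abs(cy-y0-.005)<.04)
        if k.sum()>4: print(n,y0,k.sum(),np.round(np.percentile(cy[k]-y0,[2,50,98])*1000,1))
        k=(z>.125)&(z<.15)&(cx<-.025)&(cx>-.06)&(abs(cy-y0)<.05)
        if k.sum()>4: print("  tail",k.sum(),np.round(np.percentile(cx[k],[2,98])*1000),np.round(np.percentile(cy[k],[2,98])*1000))
    cv2.imwrite(f"pics/{n}3.png",cv2.resize(cv2.cvtColor(im,cv2.COLOR_RGB2BGR)[130:290,200:420],None,fx=3,fy=3,interpolation=2))
```

```text
side 0.095 54 [-9.7  7.  14. ]
  tail 89 [-48. -27.] [ 98. 122.]
side -0.105 98 [-10.1   7.9  16.1]
  tail 68 [-48. -26.] [-103.  -76.]
top -0.105 97 [-10.2   3.5  10.8]
  tail 53 [-46. -26.] [-102.  -82.]
```

View pics/side3.png

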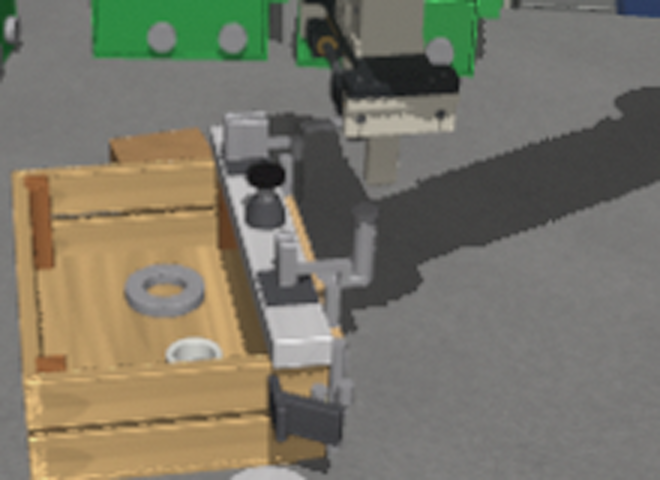

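Both catches are squeezed (outer face at +10.8 mm on the broad one in the top view), and the open gripper is above the post at about (365,215). I'll descend and grip it.

>>> play_rows:
  targets:
    - [[0,-0.001,0.03,0],[0,-0.001,0.055,0],[0,-0.001,0.075,0],[0,-0.001,0.083,0],[0,-0.001,0.083,0]]

```text
t: 13.92
eef_pos: [0.4932, -0.0173, 0.2888]
ee_rot: [3.141, 0.001, 0.273]
force: [-0.7, 0.4, -0.3]
width: 0.0599
```

>>> play_rows:
  targets:
    - [[0,0,0,0],[0,0,0,0],[0,0,0,0],[0,0,0,0],[0,0,0,0]]
  grip: 255
  newtons: 55

```text
t: 14.55
eef_pos: [0.4932, -0.0174, 0.2894]
ee_rot: [3.14, 0.0, 0.274]
force: [2.1, -4.6, 0.2]
width: 0.0188
```

>>> play_rows:
  targets:
    - [[0,0,0,0],[0,0,0,0]]

```text
t: 14.8
eef_pos: [0.4932, -0.0174, 0.2894]
ee_rot: [3.141, 0.0, 0.274]
force: [2.1, -4.7, 1.6]
width: 0.0186
```

Run:
```python
from h import *
# tool path: shifts relative to shut pose, chunks, in tool axes at chunk start
h=np.array([.040,.100]) # tool frame (x=crate x, y=-crate y): post->hinge = (+40, crate +100 -> tool -100)
h=np.array([.040,-.100])
def rot(a): return np.array([[np.cos(a),-np.sin(a)],[np.sin(a),np.cos(a)]])
# positive turn about tool z; post pos p(th)= h+R(th)(-h), same form from each chunk since tool turns with gate
for dt in (.05,.1,.15,.2,.25,.3,.35,.4,.45):
    print(dt,np.round(h-rot(dt)@h,4),round(np.degrees(dt),1))
```

```text
0.05 [-0.0049 -0.0021] 2.9
0.1 [-0.0098 -0.0045] 5.7
0.15 [-0.0145 -0.0071] 8.6
0.2 [-0.0191 -0.0099] 11.5
0.25 [-0.0235 -0.013 ] 14.3
0.3 [-0.0278 -0.0163] 17.2
0.35 [-0.0319 -0.0198] 20.1
0.4 [-0.0358 -0.0235] 22.9
0.45 [-0.0395 -0.0274] 25.8
```

>>> play_rows:
  targets:
    - [[-0.0049,-0.0021,0,2.9],[-0.0098,-0.0045,0,5.7],[-0.0145,-0.0071,0,8.6],[-0.0191,-0.0099,0,11.5],[-0.0235,-0.013,0,14.3]]

```text
t: 15.42
eef_pos: [0.4671, -0.0113, 0.2894]
ee_rot: [3.141, -0.001, 0.023]
force: [2.9, -5.6, -1.0]
width: 0.0183
```

>>> play_rows:
  targets:
    - [[-0.0049,-0.0021,0,2.9],[-0.0098,-0.0045,0,5.7],[-0.0145,-0.0071,0,8.6],[-0.0191,-0.0099,0,11.5],[-0.0235,-0.013,0,14.3]]

```text
t: 16.05
eef_pos: [0.4435, 0.001, 0.2894]
ee_rot: [3.14, -0.001, -0.226]
force: [5.5, -9.5, -2.2]
width: 0.0184
```

```bash
cat > g.py <<'E'
from h import *
import sys
s=arm.get_state();c,si=np.cos(.2732),np.sin(.2732)
def cr(P): X=P[...,0]-.5739;Y=P[...,1]+.0415; return c*X+si*Y+.031,-si*X+c*Y-.145  # rel. hinge
a0=np.arctan2(-.1,-.04)
x,y=cr(s["eef_pos"]);print("tcp gate angle",(a0-np.arctan2(y,x))%(2*np.pi),"r",np.hypot(x,y),"yaw angle",.2735-s["ee_rot"][2],s["q"].round(3),s["force"],s["width"])
im,d=cams.grab_frame("top");P=cloud("top",d);gx,gy=cr(P);z=P[...,2]
k=(abs(z-.094)<.006)&(np.hypot(gx,gy)<.28)&(np.hypot(gx,gy)>.17)&(gx<-.02)
if k.sum()>10: print("gate from cloud",k.sum(),np.median((-np.pi/2-np.arctan2(gy[k],gx[k]))%(2*np.pi)))
cv2.imwrite(f"pics/{sys.argv[1]}.png",cv2.resize(cv2.cvtColor(im,cv2.COLOR_RGB2BGR)[130:340,160:420],None,fx=3,fy=3,interpolation=2)[:600,:780])
E
python3 g.py t4
```

```text
tcp gate angle 0.49782471370844616 r 0.10794096985031015 yaw angle 0.49989213671163085 [ 0.45   0.089 -0.64   0.002 -0.841  0.892] [ 5.48872288 -9.46061102 -2.23691266] 0.018430554374335557
gate from cloud 122 0.49304190248854196
```

View pics/t4.png

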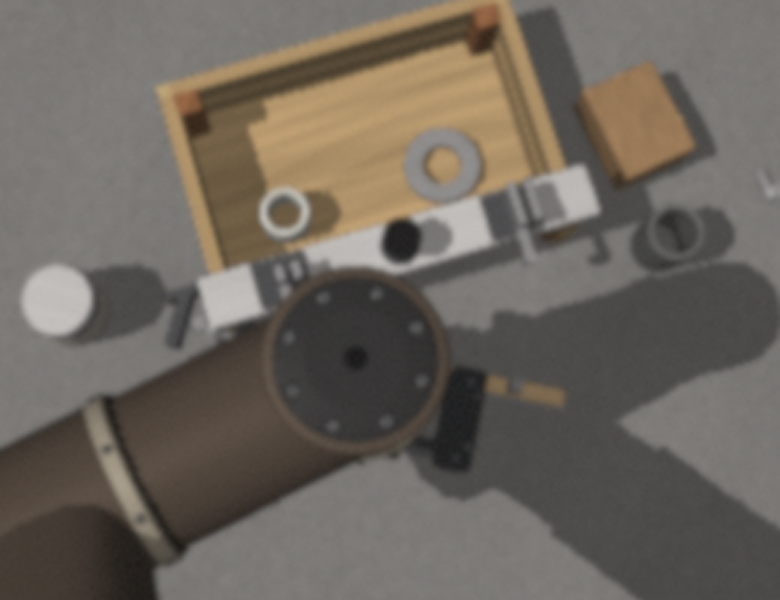

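The gate free end shows at about (525,388); the cloud puts it at 0.493 rad and the TCP at 0.498, so it is following. I'll carry on.

>>> play_rows:
  targets:
    - [[-0.0049,-0.0021,0,2.9],[-0.0098,-0.0045,0,5.7],[-0.0145,-0.0071,0,8.6],[-0.0191,-0.0099,0,11.5],[-0.0235,-0.013,0,14.3]]

```text
t: 16.73
eef_pos: [0.4232, 0.0192, 0.2894]
ee_rot: [3.141, -0.001, -0.476]
force: [2.5, -6.3, -0.2]
width: 0.0189
```

>>> play_rows:
  targets:
    - [[-0.0049,-0.0021,0,2.9],[-0.0098,-0.0045,0,5.7],[-0.0145,-0.0071,0,8.6],[-0.0191,-0.0099,0,11.5],[-0.0235,-0.013,0,14.3]]

```text
t: 17.35
eef_pos: [0.4082, 0.0416, 0.2894]
ee_rot: [3.141, -0.001, -0.726]
force: [3.8, -5.1, -0.9]
width: 0.0185
```

```bash
python3 g.py t5
```

```text
tcp gate angle 1.001513140962118 r 0.10802563297184392 yaw angle 0.999226739693791 [ 0.588  0.031 -0.704  0.001 -0.836  0.256] [ 3.7886337  -5.12291836 -0.8744307 ] 0.01852452419890878
gate from cloud 170 0.9943317010515897
```

>>> play_rows:
  targets:
    - [[-0.0049,-0.0021,0,2.9],[-0.0098,-0.0045,0,5.7],[-0.0145,-0.0071,0,8.6],[-0.0191,-0.0099,0,11.5],[-0.0235,-0.013,0,14.3]]

```text
t: 18.02
eef_pos: [0.3993, 0.0669, 0.2894]
ee_rot: [3.141, -0.001, -0.974]
force: [3.7, -6.4, -0.2]
width: 0.0187
```

>>> play_rows:
  targets:
    - [[-0.0025,-0.001,0,1.5],[-0.0049,-0.0021,0,2.9],[-0.0049,-0.0021,0,2.9],[-0.0049,-0.0021,0,2.9]]

```text
t: 18.52
eef_pos: [0.3983, 0.0721, 0.2894]
ee_rot: [-3.142, -0.001, -1.023]
force: [3.2, -4.4, 0.5]
width: 0.0188
```

```bash
python3 g.py t6
```

```text
tcp gate angle 1.2988762691717284 r 0.1080454029159592 yaw angle 1.296681604276682 [ 0.673  0.021 -0.715  0.001 -0.835 -0.126] [ 3.15605521 -4.40672738  0.54527953] 0.018805787001402435
gate from cloud 197 1.2921782083702351
```

View pics/t6.png

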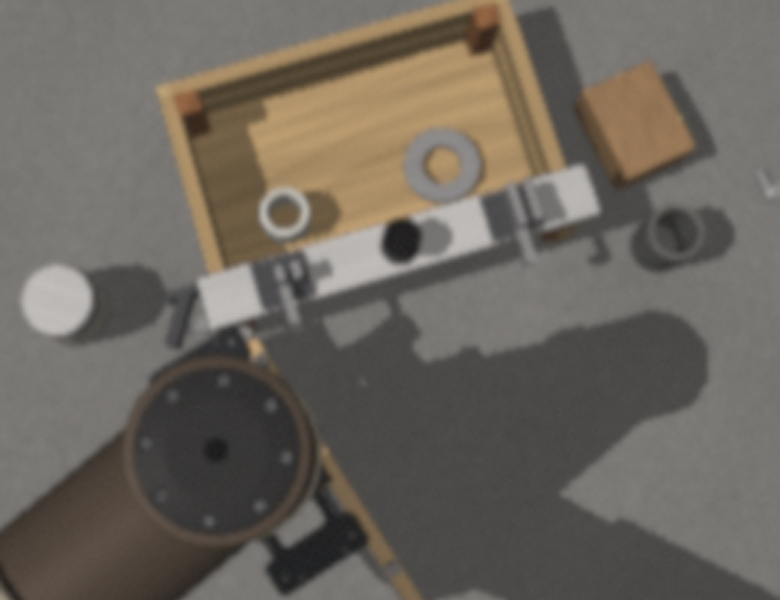

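The gate is open at about 1.29 to 1.30 rad, running from (250,335) to (415,595), and it is still gripped. Stock, carton, pipe stub and tin haven't moved, so I'm handing it in.

```bash
python3 -c "
from h import *
print(job_done()); s=arm.get_state(); print(s['t'],s['width'],s['force'])"
```

```text
the job is handed in; nothing more can be done
None
the job is handed in; nothing more can be done
```

The gate is open and held by the post at about 1.30 rad (the stop is 1.35). I handed the job in after about 18.6 s of robot time, and no verdict is reported.

- **Plunger:** I pressed it to its stop. The force rose to 24 N with almost no further travel, and the fingertips stood at about 153 mm, where the head should be when fully down.
- **Catches:** I squeezed the narrow catch, then the broad one. The gripper closed to 21.5 mm and 21.9 mm against 22 mm expected. The camera still showed both shut after I let go, to a few mm.
- **Gate:** I pulled it through the detent by the post, turning the tool with it. At the end the arm pose gave 1.299 rad and the depth cloud 1.292 rad. The grip read 18.8 mm on the 18 mm post at the 55 N setting.
- **Bystanders:** In the last picture the tin, carton, pipe stub, coupling and small flange were where they started. The larger flange and most of the wrench were outside that picture, so I did not check them at the end. By my estimate the flange was well clear of the gate's swing, and the arm never went down near the wrench.

The largest wrist force I read was about 28 N, with the sideways part included. After the hand-in I could no longer read the arm's state, so the final second is unchecked.

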